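# Top up the spring magazine of a tile feeder and switch it on

### The arm

A 7-joint arm with a two-finger parallel gripper is mounted at the origin on the work surface. World frame = base frame: x ahead of the robot, y to its left, z up, the work surface at z = 0. Lengths are in m, angles in rad, forces in N, time in s.
With the tool pointing down it reaches from about 0.425 to 0.925 m from the base axis. Payload 6.8 kg.
Tool frame: the origin (TCP) lies at the very end of the fingers, on their centre line; the grasp point (between the pads) lies 19 mm behind it; z points along the fingers, y is the direction in which the jaws open and shut (so a half turn about z gives the same grasp; the last joint's range is limited). The gripper opens to 85 mm and grips with 20 to 120 N. Pads are 22 mm wide; open, the fingers measure 114 mm over their backs; the gripper's body (76 mm by 85 mm) begins 54 mm behind the grasp point. The pads swing forward as they close: fully open they stand 13 mm farther back than shut.
Start: joints at [1.121, 0.477, 0.022, 1.555, -0.011, 1.109, -0.083], TCP at [0.226, -0.636, 0.231] pointing down, gripper open.
Joint ranges: [-2.96, 2.96], [-0.34, 2.1], [-1.41, 1.46], [0.24, 2.44], [-1.37, 4.51], [0.17, 1.92], [-2.96, 2.96]. Speed limits (rad/s): [2.39, 2.39, 3.14, 3.14, 3.14, 3.14, 3.14].

### API

Orientations are given as a unit quaternion [w, x, y, z].
In Python, from station import bot gives the robot as it stands.
- The arm moves only by the tool move_arm, never from a script. Its argument "commands" is text: rows parted by semicolons, each of 7 numbers parted by spaces: the opening, from 0 (shut) to 1 (fully open), then the shift along the tool's x, y, z in cm, then the turn, a rotation vector about the tool's x, y, z in degrees. In form: gripper tx ty tz rx ry rz; .... A call has 1 to 12 rows; each row shifts and turns the commanded pose from where the row before left it, along the tool's axes as they then stand; what a row does not reach is not made up. A row lasts 1/12 s, in which the tool goes at most 41.7 mm and 7.16 degrees, less where a joint would pass 70% of its speed; a pose out of reach is approached as far as the arm can. A call with a gripper value outside its range is refused whole. The fingers move at their own pace and stop on an object; "force" is the grip in N (left out, the last holds). Time passes only in rows, so rows that do not move let the fingers close. It gives the time, the measured TCP pose, the force and the opening at its end, in the units of the state.
- bot.get_obs(): the state, without advancing time (a new reading comes with each control period).
- bot.read_camera(name): name is "side" or "top"; returns a dict with "img" (384x512x3 uint8, red, green, blue), "K" (3x3 intrinsics, pixels), "rvec" (rotation vector, rad) and "tvec" (3), from world to camera coordinates, as OpenCV has them. Camera axes: x right, y down, z forward; pixel columns grow to the right and rows downward; lengths in m; the calibration is good to about 2 mm. A picture is of the moment at which its call begins. There is no depth.
- bot.hand_in(): hands the job in, once; it reports no verdict.
The state is a dict: "t": time; "q": joint angles; "joint_vel": joint speeds; "joint_torque": joint torques, N m; "eef_pos": TCP position; "tool_rot": TCP orientation; "contact_force": force on the tool from outside, world axes, zero at the start; "torque": the same for the moment, N m; "gripper_width": opening from 0.0 (shut) to 1.0 (fully open).
Only numpy, scipy, OpenCV 4.12 (cv2) and the standard library are available. Lean on these libraries where they do the work, as an engineer would, in place of code of your own. Each camera call takes 0.05 s, during which the arm holds its last target. There are 200 camera calls.

### The job

Top up the tile feeder: take the two bisque tiles off the wooden drying rack and load them flat into the feeder's spring-loaded magazine on top of the pile, pressing them straight down against the spring until the sprung catches at both ends snap out over them, so that all four tiles are held below the catches. When both tiles are in, start the feeder by flipping the toggle switch on its control box over to the other side. Leave the mug, the jar and the bowl standing where they are.

Things in the scene. Friction and masses are not known exactly. Their poses are not given: they have to be found in the camera images.
- feeder: Bench-top tile feeder, one fixed grey and bare-metal machine. Origin on the bench under the middle of its magazine; z up; x: the way tiles leave, over two black belts; y: along the magazine, towards the control box (+y; 85 x 65 mm, top 75 mm high, centre at y = 155 mm). Drive housing and two pusher bars at x = -155 to -56 mm, below 131 mm. Two tiles are already in under the catches.
- mouth (a point): Middle of the magazine's open top, 170 mm above the bench, axes as the feeder's. The well takes a tile lying flat, its 100 mm side along y: end plates at y = +-52 mm, guides at x = -27 and +27.5 mm (about 2 mm play each side), all flared outward over the top 15 mm. The guides stand only at the corners: both long sides are open for fingers over the middle 52 mm (|y| < 26 mm).
- catch_line (a point): On the magazine's axis, 130 mm above the bench, level with the flat undersides of the two sprung steel catches that stick 7.5 mm into the well from its ends (bevelled above, 14 mm high). A tile let into the well rests on the bevels, underside about 11 mm above this point. Pressed squarely at its middle with 10 to 20 N until its top is 3 to 6 mm below this point, it is caught.
- top_tile (a point): Middle of the top face of the topmost tile in the magazine when it rests against the undersides of the catches (same point as catch_line). After a press the pile rises again until its top tile lies here; a loaded tile's underside then lies 8 mm (top tile) or 16 mm (the one below) under this point.
- platform (a joint): Travel in m of the spring platform that carries the pile; 0 = empty (platform level with catch_line), grows as it sinks, stop at 0.058. About 8 mm per tile held under the catches: 0.016 with the two tiles of the start, 0.032 with four. Spring 200 N/m: it holds the pile up against the catches with about 3 to 5 N.
- catch_left (a joint): Travel in m of the sprung catch at the +y end: 0 = fully out over the tile, grows as it is pushed back into the end plate (7.5 mm to clear a tile's path).
- catch_right (a joint): The same for the catch at the -y end.
- switch (a joint): Angle in rad of the toggle's bat: 0 = off, leaning to the feeder's -x; 0.7 = on, leaning to +x; upright at 0.35. An over-centre spring snaps it to the nearer side; it takes about 2 N.
- bat_tip (a point): Centre of the round end (9 mm thick) of the steel toggle bat, 30 mm from its pivot, on top of the control box.
- bat_pivot (a point): Pivot of the toggle bat, in the middle of the control box's top, 78 mm above the bench (3 mm above the box; a round collar of 17 mm stands to 80 mm). The bat swings in the feeder's x-z plane.
- rack: Fixed wooden drying rack: two laths 270 mm long, 14 mm wide, along its x at y = +-34 mm, their tops 28 mm above the bench, on three cross bearers 12 mm high at x = 0 and +-124 mm. Origin on the bench under its middle.
- tile_a: Bisque (plain fired clay) tile, 50 x 100 x 8 mm (x, y, z), about 80 g, lying across the rack's two laths. Origin in the middle of its underside, z up.
- tile_b: The other tile on the rack, the same in every way; either may be loaded first.
- mug: Bystander: bisque mug, 80 mm wide, 92 mm high, on the bench beside the feeder; origin under its middle.
- jar: Bystander: small glaze jar with white cap, 60 mm wide, 75 mm high; origin under its middle.
- bowl: Bystander: bisque bowl, 90 mm wide, 45 mm high, beyond the rack; origin under its middle.
Mind the look-alikes: they are no part of the job. Leave any blue or turquoise look-alike of the tile_b alone.

How it is judged:
By the outcome, as a careful person would: the job done as asked, in the order asked, and still so for the second after the job is handed in, with the robot touching nothing.
It also fails if it takes over 72 s, if anything falls off the work surface, if the arm or the gripper's body presses on something with over 40 N, if the wrist force passes 120 N, or if a joint passes its speed limit or range.

## Working session

There is one attempt and no reset: what is moved stays moved. The work goes in short steps, Python scripts to look and compute and a tool call to move; the robot and the scene stay as the last step left them, time stands still between calls to the robot, and variables do not carry over. Pictures are saved under pics/ and viewed, about 8 in all and at most 12, crops included, and the job is handed in when it is done.

Besides the shell and the picture viewer there is one more tool, called as name(argument=value, ...), one argument or row to a line, values as JSON. move_arm: Moves the arm, as the interface text tells. Its arguments: {"type":"object","properties":{"commands":{"type":"string"},"force":{"type":"number"}},"required":["commands"]}

```bash
ls; mkdir -p pics; python3 - <<'E'
from station import bot
import cv2,numpy as np
o=bot.get_obs(); print({k:np.round(v,3) for k,v in o.items()})
for n in("top","side"):
    c=bot.read_camera(n); cv2.imwrite(f"pics/{n}0.png",c["img"][:,:,::-1]); print(n,c["K"],c["rvec"],c["tvec"], -cv2.Rodrigues(np.array(c["rvec"]))[0].T@np.array(c["tvec"]))
a=np.vstack([cv2.imread("pics/top0.png"),cv2.imread("pics/side0.png")])
E
```

```text
pics
{'t': np.float64(0.0), 'q': array([ 1.121,  0.478,  0.022,  1.556, -0.012,  1.109, -0.083]), 'joint_vel': array([ 0.   , -0.001, -0.001, -0.002, -0.   , -0.002,  0.   ]), 'joint_torque': array([ 0.0000e+00, -5.9645e+01,  1.6080e+00, -2.8119e+01,  1.2000e-02,
        9.0000e-03,  0.0000e+00]), 'eef_pos': array([ 0.226, -0.635,  0.23 ]), 'tool_rot': array([-0.001,  0.985,  0.17 , -0.   ]), 'contact_force': array([0.096, 0.449, 1.625]), 'torque': array([ 0.033, -0.018, -0.026]), 'gripper_width': np.float64(0.999)}
top [[363.70247457   0.         255.50134829]
 [  0.         363.70247457 195.55322718]
 [  0.           0.           1.        ]] [ 2.14331452 -2.17681976  0.05816754] [0.05690541 0.64721346 0.91859514] [0.56463711 0.01531057 0.97308326]
side [[369.90598235   0.         258.71168044]
 [  0.         369.90598235 189.24492456]
 [  0.           0.           1.        ]] [ 2.22165508 -0.54482187  0.26203873] [-0.56970275  0.3000138   0.81357278] [ 0.30076516 -0.64037925  0.75889716]
```

View pics/top0.png

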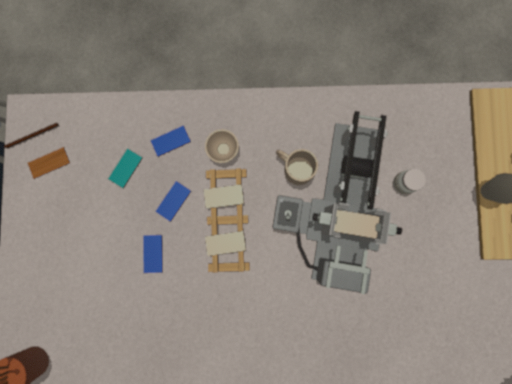

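View pics/side0.png

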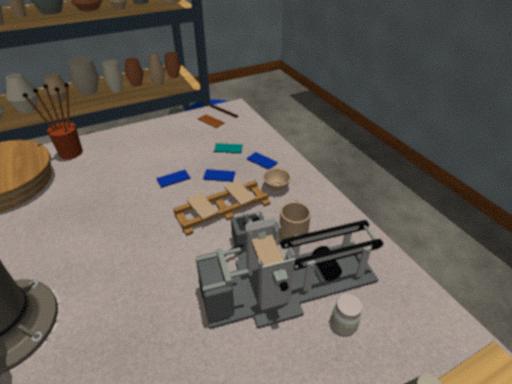

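The top view shows the rack tiles at (224,197) and (225,244), the magazine at (357,224), the control box at (288,214), the mug at (300,167) and the jar at (411,181). The side view shows the same layout. Next I'll measure them.

```bash
cat > h.py <<'E'
from station import bot
import cv2,numpy as np
from scipy.spatial.transform import Rotation as Ro
def cam(n):
    c=bot.read_camera(n); c["R"]=cv2.Rodrigues(np.array(c["rvec"],float))[0]; c["t"]=np.array(c["tvec"],float).ravel(); c["K"]=np.array(c["K"]); return c
def ray(c,uv,z):
    uv=np.atleast_2d(np.array(uv,float)); d=np.c_[uv,np.ones(len(uv))]@np.linalg.inv(c["K"]).T@c["R"]
    o=-c["R"].T@c["t"]; return o+d*((z-o[2])/d[:,2])[:,None]
def proj(c,P):
    return cv2.projectPoints(np.atleast_2d(np.array(P,float)),c["R"],c["t"],c["K"],None)[0][:,0]
def blobs(c,z,amin=150):
    h=cv2.cvtColor(c["img"],cv2.COLOR_RGB2HSV); out=[]
    m=((h[...,0]>12)&(h[...,0]<32)&(h[...,1]>45)&(h[...,1]<130)&(h[...,2]>140)).astype(np.uint8)
    for k in cv2.findContours(m,cv2.RETR_EXTERNAL,cv2.CHAIN_APPROX_NONE)[0]:
        if cv2.contourArea(k)<amin: continue
        P=ray(c,k[:,0],z)[:,:2]; r=cv2.minAreaRect((P*1000).astype(np.float32)); out.append((np.round(k[:,0].mean(0)),r))
    return m,out
E
python3 - <<'E'
from h import *
c=cam("top"); m,b=blobs(c,.036)
for x in b: print("z36",x)
for x in blobs(c,.130)[1]: print("z130",x)
i=c["img"][100:310,190:450,::-1]; cv2.imwrite("pics/crop.png",cv2.resize(i,None,fx=3,fy=2.85,interpolation=cv2.INTER_CUBIC)[:600])
s=cam("side"); i=s["img"][170:340,160:390,::-1]; cv2.imwrite("pics/crops.png",cv2.resize(i,None,fx=3.4,fy=3.4,interpolation=cv2.INTER_CUBIC))
for x in blobs(s,.036)[1]: print("s36",x)
E
```

```text
z36 (array([237., 263.]), ((483.2362060546875, 103.91409301757812), (76.74639129638672, 55.48721694946289), 89.43148803710938))
z36 (array([213., 255.]), ((495.56341552734375, 156.00350952148438), (85.22168731689453, 34.42140197753906), 3.742327928543091))
z36 (array([356., 223.]), ((571.3363647460938, -210.40701293945312), (103.48303985595703, 54.460243225097656), 79.7027816772461))
z36 (array([212., 221.]), ((582.0770263671875, 163.19671630859375), (80.43145751953125, 24.76997184753418), 1.8860470056533813))
z36 (array([497., 232.]), ((547.1859741210938, -555.8854370117188), (73.99100494384766, 141.05491638183594), 86.15666198730469))
z36 (array([233., 218.]), ((590.4849243164062, 114.97604370117188), (74.58379364013672, 63.70631790161133), 2.0002105236053467))
z36 (array([233., 174.]), ((698.4285278320312, 110.02376556396484), (78.64488220214844, 44.64004898071289), 88.87145233154297))
z36 (array([223., 148.]), ((772.9909057617188, 131.63890075683594), (44.83852005004883, 45.5133056640625), 89.53697967529297))
z36 (array([493., 131.]), ((796.0835571289062, -570.3024291992188), (99
[... 769 characters left out ...]
0221099853516, 57.31584548950195), 2.000204086303711))
z130 (array([233., 174.]), ((685.0077514648438, 100.52296447753906), (70.75594329833984, 40.16215133666992), 88.87140655517578))
z130 (array([223., 148.]), ((752.0906982421875, 119.96986389160156), (40.34071350097656, 40.94780349731445), 89.5369644165039))
z130 (array([493., 131.]), ((772.8668823242188, -511.5588684082031), (89.41365814208984, 222.78036499023438), 89.98939514160156))
s36 (array([267., 250.]), ((611.5150756835938, -106.41778564453125), (90.52870178222656, 57.88422775268555), 79.79718017578125))
s36 (array([220., 197.]), ((585.2081298828125, 128.96751403808594), (184.1504669189453, 103.24639129638672), 2.5502805709838867))
```

View pics/crop.png

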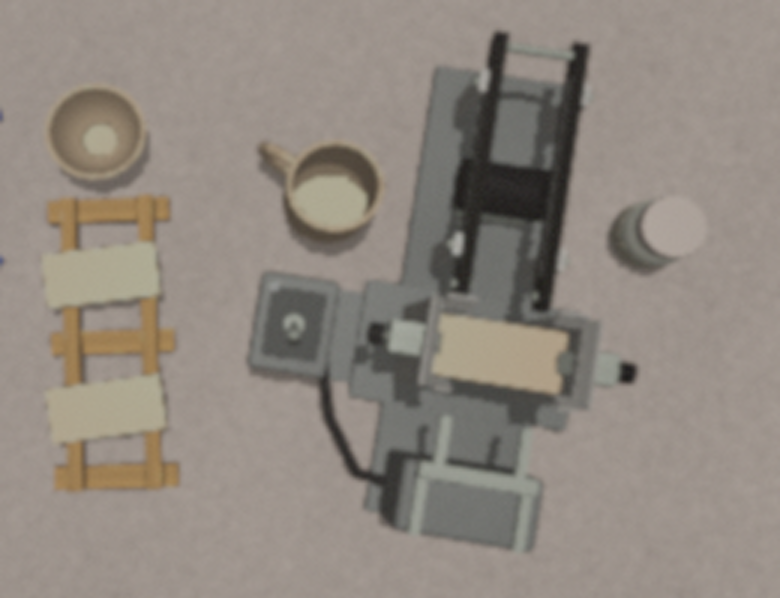

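View pics/crops.png

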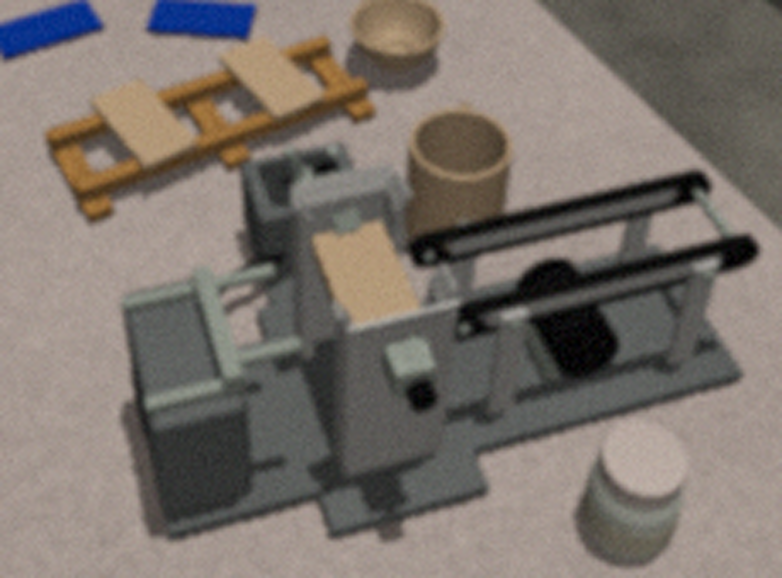

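The crops show the rack tiles, box, magazine and belts sharply enough to pick points. I'll enlarge the magazine and box in both views and get the rack tile masks right.

```bash
python3 - <<'E'
from h import *
c=cam("top"); s=cam("side")
a=np.mean([cam("top")["img"].astype(float) for _ in range(4)],0).astype(np.uint8); b=np.mean([cam("side")["img"].astype(float) for _ in range(4)],0).astype(np.uint8)
A=cv2.resize(a[190:260,270:398],None,fx=6.2,fy=6,interpolation=cv2.INTER_CUBIC)[:300] if 0 else cv2.resize(a[188:254,270:400],None,fx=6,fy=6,interpolation=cv2.INTER_CUBIC)
B=cv2.resize(b[205:275,225:303],None,fx=6,fy=6,interpolation=cv2.INTER_CUBIC)
cv2.imwrite("pics/magtop.png",A[:,:,::-1]); cv2.imwrite("pics/magside.png",B[:,:,::-1])
h=cv2.cvtColor(a,cv2.COLOR_RGB2HSV)
for u,v in[(224,197),(225,244),(357,224),(250,230),(240,230),(300,172)]: print(u,v,h[v,u],a[v,u])
m=((a[...,0].astype(int)-a[...,2]>22)&(a[...,0].astype(int)-a[...,2]<75)&(a.min(2)>110)).astype(np.uint8)
for k in cv2.findContours(m,cv2.RETR_EXTERNAL,cv2.CHAIN_APPROX_NONE)[0]:
    if cv2.contourArea(k)<200: continue
    P=ray(c,k[:,0],.036)[:,:2]; print(k[:,0].mean(0).round(1),cv2.minAreaRect((P*1000).astype(np.float32)))
E
```

```text
224 197 [ 25  41 173] [173 168 145]
225 244 [ 23  44 174] [174 167 144]
357 224 [ 20  52 173] [173 161 138]
250 230 [ 12  27 160] [160 150 143]
240 230 [ 18 106 156] [156 130  91]
300 172 [ 26  40 173] [173 169 146]
[225.7 242.2] ((530.4143676757812, 127.72482299804688), (58.19036865234375, 100.24166107177734), 8.197257041931152)
[356.4 223.5] ((571.5489501953125, -208.86236572265625), (106.51006317138672, 54.5980339050293), 79.53911590576172)
[222.6 193.4] ((658.212158203125, 131.78643798828125), (70.48983001708984, 100.1061019897461), 5.411715030670166)
[298.9 162.5] ((733.55322265625, -71.92121124267578), (97.64192199707031, 83.31155395507812), 19.403671264648438)
[221.3 145.4] ((781.227783203125, 135.60243225097656), (89.8401107788086, 88.17247009277344), 88.83792877197266)
```

View pics/magtop.png

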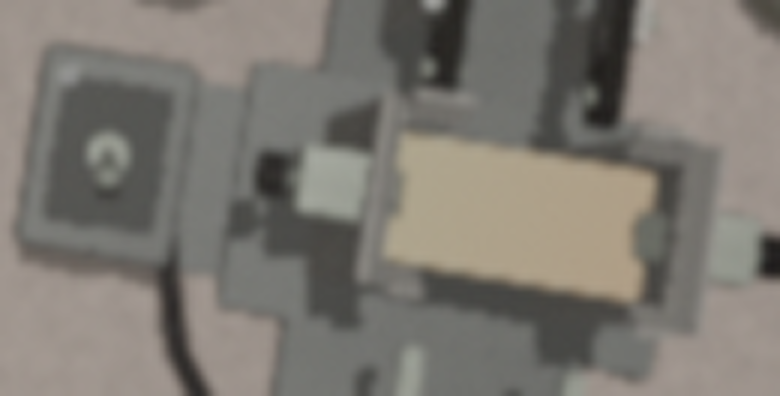

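View pics/magside.png

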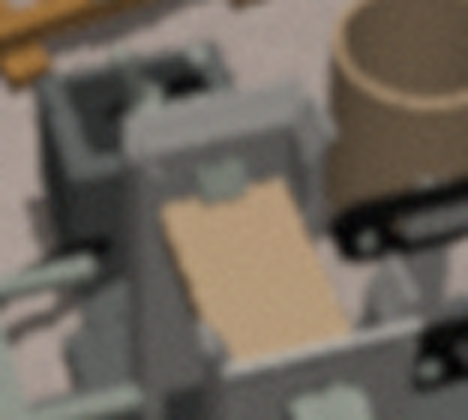

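Both views show the whole top face of the magazine's top tile. In magtop its corners are about (397,133), (658,168), (640,303) and (383,262), and the box corners are (48,45), (200,65), (170,268) and (18,240). I'll fit the feeder pose to these and take the rack tiles by mask.

```bash
cat >> h.py <<'E'
def tool():
    o=bot.get_obs(); q=np.array(o["tool_rot"]); return np.array(o["eef_pos"]),Ro.from_quat(q[[1,2,3,0]]),o
def go(p,yaw):
    "shift (cm, tool axes) and turn to reach TCP p, tool y at yaw deg, z down"
    e,R,o=tool(); ya=np.deg2rad(yaw); y=np.array([np.cos(ya),np.sin(ya),0]); z=np.array([0,0,-1.]); T=Ro.from_matrix(np.c_[np.cross(y,z),y,z])
    print("t%.2f"%o["t"],"tcp",e.round(4),"F",np.round(o["contact_force"],1),"w %.3f"%o["gripper_width"],"| shift_cm(now)",(R.inv().apply(np.array(p)-e)*100).round(2),"shift_cm(after turn)",(T.inv().apply(np.array(p)-e)*100).round(2),"turn",np.rad2deg((R.inv()*T).as_rotvec()).round(2))
E
python3 - <<'E'
from h import *
from scipy.optimize import least_squares
c=cam("top"); s=cam("side")
f=lambda p,u0,v0:(np.array(p,float)+.5)/6-.5+[u0,v0]
it=f([(397,133),(658,168),(640,303),(383,262)],270,188); ib=f([(48,45),(200,65),(170,268),(18,240)],270,188)
isd=f([(163,208),(282,180),(350,328)],225,205)
T=np.array([(25,50,130),(25,-50,130),(-25,-50,130),(-25,50,130)])/1e3
B=np.array([(42.5,187.5,75),(42.5,122.5,75),(-42.5,122.5,75),(-42.5,187.5,75)])/1e3
def w(p,P): cs,sn=np.cos(p[2]),np.sin(p[2]); return np.c_[p[0]+cs*P[:,0]-sn*P[:,1],p[1]+sn*P[:,0]+cs*P[:,1],P[:,2]]
sets={"tile top":[(c,T,it)],"box":[(c,B,ib)],"both":[(c,T,it),(c,B,ib)],"tile side far end":[(s,T[[3,0]],isd[:2])]}
for n,L in sets.items():
    g=lambda p:np.concatenate([(proj(k,w(p,P))-i).ravel() for k,P,i in L])
    r=least_squares(g,[.56,-.19,-.12]); print(n,(r.x[:2]*1000).round(1),np.rad2deg(r.x[2]).round(2),"res",np.abs(r.fun).max().round(2))
h=cv2.cvtColor(np.mean([cam("top")["img"].astype(float) for _ in range(6)],0).astype(np.uint8),cv2.COLOR_RGB2HSV)
m=((h[...,1]>33)&(h[...,1]<65)&(h[...,2]>155)&(h[...,0]>15)).astype(np.uint8); m=cv2.morphologyEx(m,cv2.MORPH_OPEN,np.ones((5,5),np.uint8))
for k in cv2.findContours(m,cv2.RETR_EXTERNAL,cv2.CHAIN_APPROX_NONE)[0]:
    if 300<cv2.contourArea(k)<2000: print(k[:,0].mean(0).round(1),[np.round(v,1) for v in cv2.minAreaRect((ray(c,k[:,0],.036)[:,:2]*1000).astype(np.float32))])
for q in([(43,255),(157,242),(160,293),(50,308)],[(46,390),(162,375),(165,428),(52,443)]):
    u=np.array(q,float)/[3,2.85]+[189.6,99.6]; P=ray(c,u,.036)[:,:2]*1000; d=P[0]+P[3]-P[1]-P[2]; print("manual",P.mean(0).round(1),np.rad2deg(np.arctan2(d[1],d[0]))-90)
go([.6,.13,.2],8)
E
```

```text
tile top [ 570.6 -186.2] -9.19 res 0.51
box [ 572.4 -186.2] -9.83 res 0.83
both [ 571.1 -186.1] -10.14 res 0.83
tile side far end [ 570.  -187.1] -9.25 res 0.45
[224.5 243. ] [array([526.8, 127.7]), array([48.9, 98.7]), np.float64(7.7)]
[356.1 223.5] [array([ 571.8, -208.2]), array([103.7,  52.9]), np.float64(79.7)]
[222.7 195.9] [array([648.5, 131.9]), array([49.1, 97.5]), np.float64(5.9)]
[299.8 170.8] [array([710.8, -67.1]), array([56.9, 44.5]), np.float64(88.8)]
manual [647.9 129.1] 6.529281997315522
manual [526.3 126.7] 7.0538702477099235
t1.10 tcp [ 0.2263 -0.636   0.2313] F [-0.   0.1  0.1] w 1.006 | shift_cm(now) [ 60.88 -59.64   3.13] shift_cm(after turn) [70.65 47.67  3.13] turn [  0.     0.   -78.42]
```

move_arm(
  commands="0.8 0 0 0 0 0 -7.13; 0.8 0 0 0 0 0 -7.13; 0.8 0 0 0 0 0 -7.13; 0.8 0 0 0 0 0 -7.13; 0.8 0 0 0 0 0 -7.13; 0.8 0 0 0 0 0 -7.13; 0.8 0 0 0 0 0 -7.13; 0.8 0 0 0 0 0 -7.13; 0.8 0 0 0 0 0 -7.13; 0.8 0 0 0 0 0 -7.13; 0.8 0 0 0 0 0 -7.13; 0.8 0 0 0 0 0 -1",
  force=40,
)

```text
t: 2.1
eef_pos: [0.226, -0.636, 0.2313]
tool_rot: [0.0, 0.648, 0.762, 0.0]
contact_force: [-0.4, -0.0, 0.0]
gripper_width: 0.799
```

```bash
python3 -c "
from h import *
go([.527,.1275,.1],7)"
```

```text
t2.10 tcp [ 0.226  -0.636   0.2313] F [-0.4 -0.   0. ] w 0.799 | shift_cm(now) [70.51 41.99 13.14] shift_cm(after turn) [72.12 39.18 13.13] turn [ 0.01 -0.    2.26]
```

move_arm(
  commands="0.8 2.94 1.75 0 0 0 0; 0.8 2.94 1.75 0 0 0 0; 0.8 2.94 1.75 0 0 0 0; 0.8 2.94 1.75 0 0 0 0; 0.8 2.94 1.75 0 0 0 0; 0.8 2.94 1.75 0 0 0 0; 0.8 2.94 1.75 0 0 0 0; 0.8 2.94 1.75 0 0 0 0; 0.8 2.94 1.75 0 0 0 0; 0.8 2.94 1.75 0 0 0 0; 0.8 2.94 1.75 0 0 0 0; 0.8 2.94 1.75 0 0 0 0",
)

```text
t: 3.1
eef_pos: [0.3788, -0.2531, 0.2316]
tool_rot: [0.0, 0.651, 0.759, -0.0]
contact_force: [-0.3, -0.0, -0.7]
gripper_width: 0.798
```

move_arm(
  commands="0.8 2.94 1.75 0 0 0 0; 0.8 2.94 1.75 0 0 0 0; 0.8 2.94 1.75 0 0 0 0; 0.8 2.94 1.75 0 0 0 0; 0.8 2.94 1.75 0 0 0 0; 0.8 2.94 1.75 0 0 0 0; 0.8 2.94 1.75 0 0 0 0; 0.8 2.94 1.75 1 0 0 0; 0.8 2.94 1.75 2 0 0 0; 0.8 2.94 1.75 3 0 0 0; 0.8 2.94 1.75 3 0 0 0; 0.8 2.94 1.75 3 0 0 2.2; 0.8 0 0 0 0 0 0",
)

```text
invalid input at $.commands: expected 1 to 12 rows
```

```bash
python3 -c "
from h import *
go([.527,.1275,.014],7)"
```

```text
t3.10 tcp [ 0.3788 -0.2531  0.2316] F [-0.3 -0.  -0.7] w 0.798 | shift_cm(now) [35.36 20.46 21.75] shift_cm(after turn) [35.97 19.35 21.76] turn [0.03 0.04 1.8 ]
```

move_arm(
  commands="0.8 3.2 1.86 0 0 0 0; 0.8 3.2 1.86 0 0 0 0; 0.8 3.2 1.86 0 0 0 0; 0.8 3.2 1.86 0 0 0 0; 0.8 3.2 1.86 0 0 0 0; 0.8 3.2 1.86 0 0 0 0; 0.8 3.2 1.86 0 0 0 0; 0.8 3.2 1.86 1 0 0 0; 0.8 3.2 1.86 2 0 0 0; 0.8 3.2 1.86 3 0 0 0; 0.8 3.2 1.86 3 0 0 2; 0.8 0 0 3 0 0 0",
)

```text
t: 4.1
eef_pos: [0.5242, 0.1242, 0.1194]
tool_rot: [-0.0, 0.662, 0.75, 0.004]
contact_force: [0.7, -0.2, 1.2]
gripper_width: 0.801
```

```bash
python3 -c "
from h import *
go([.527,.1275,.014],7)"
```

```text
t4.10 tcp [0.5242 0.1242 0.1194] F [ 0.7 -0.2  1.2] w 0.801 | shift_cm(now) [ 0.23  0.26 10.55] shift_cm(after turn) [ 0.29  0.32 10.54] turn [ 0.32 -0.31  0.12]
```

move_arm(
  commands="0.8 0 0 0 0 0 0; 0.8 0 0 0 0 0 0; 0.8 0 0 0 0 0 0",
)

```text
t: 4.35
eef_pos: [0.5224, 0.1154, 0.12]
tool_rot: [0.0, 0.663, 0.748, 0.0]
contact_force: [1.3, 0.2, 0.3]
gripper_width: 0.802
```

```bash
python3 -c "
from h import *
go([.527,.1275,.014],7)"
```

```text
t4.35 tcp [0.5224 0.1154 0.12  ] F [1.3 0.2 0.3] w 0.802 | shift_cm(now) [ 1.15  0.6  10.6 ] shift_cm(after turn) [ 1.14  0.61 10.6 ] turn [ 0.04  0.03 -0.12]
```

move_arm(
  commands="0.8 1.15 0.6 2 0 0 0; 0.8 0 0 2 0 0 0; 0.8 0 0 2 0 0 0; 0.8 0 0 2 0 0 0; 0.8 0 0 1.6 0 0 0; 0.8 0 0 1 0 0 0; 0.8 0 0 0 0 0 0; 0.6 0 0 0 0 0 0; 0.5 0 0 0 0 0 0; 0.4 0 0 0 0 0 0; 0.4 0 0 0 0 0 0; 0.4 0 0 0 0 0 0",
  force=40,
)

```text
t: 5.35
eef_pos: [0.5276, 0.1282, 0.0148]
tool_rot: [0.001, 0.663, 0.749, 0.001]
contact_force: [-0.9, -0.8, 7.3]
gripper_width: 0.577
```

```bash
python3 -c "
from h import *
go([.527,.1275,.014],7)"
```

```text
t5.35 tcp [0.5276 0.1282 0.0148] F [-0.9 -0.8  7.3] w 0.577 | shift_cm(now) [-0.06 -0.07  0.08] shift_cm(after turn) [-0.06 -0.07  0.08] turn [ 0.15  0.02 -0.03]
```

move_arm(
  commands="0.3 0 0 0 0 0 0; 0.3 0 0 -1 0 0 0; 0.3 0 0 -2 0 0 0; 0.3 0 0 -2.5 0 0 0; 0.3 0 0 -3 0 0 0; 0.3 0 0 -3 0 0 0; 0.3 0 0 -3 0 0 0; 0.3 0 0 -3 0 0 0; 0.3 0 0 -2.5 0 0 0; 0.3 0 0 0 0 0 0; 0.3 0 0 0 0 0 0; 0.3 0 0 0 0 0 0",
)

```text
t: 6.35
eef_pos: [0.5259, 0.1279, 0.213]
tool_rot: [0.0, 0.663, 0.749, -0.0]
contact_force: [-0.1, -0.2, -1.5]
gripper_width: 0.574
```

```bash
python3 -c "
from h import *
go([.571,-.1865,.22],-9.7)"
```

```text
t6.35 tcp [0.5259 0.1279 0.213 ] F [-0.1 -0.2 -1.5] w 0.574 | shift_cm(now) [-31.76   0.64  -0.69] shift_cm(after turn) [-30.23   9.74  -0.7 ] turn [-1.000e-02  3.000e-02  1.671e+01]
```

Gripped. The force offset fits the 80 g tile. I'll turn it and carry it above the mouth.

move_arm(
  commands="0.3 0 0 -0.7 0 0 5.5; 0.3 0 0 0 0 0 5.6; 0.3 0 0 0 0 0 5.6; 0.3 -1.5 0.5 0 0 0 0; 0.3 -3 1 0 0 0 0; 0.3 -3.5 1.1 0 0 0 0; 0.3 -3.5 1.1 0 0 0 0; 0.3 -3.5 1.1 0 0 0 0; 0.3 -3.5 1.1 0 0 0 0; 0.3 -3.5 1.1 0 0 0 0; 0.3 -3.5 1.1 0 0 0 0; 0.3 -3 1 0 0 0 0",
)

```text
t: 7.35
eef_pos: [0.5669, -0.1709, 0.2183]
tool_rot: [-0.001, 0.765, 0.644, -0.001]
contact_force: [0.5, 0.4, -0.9]
gripper_width: 0.574
```

move_arm(
  commands="0.3 -1.7 0.6 0 0 0 0; 0.3 0 0 0 0 0 0; 0.3 0 0 0 0 0 0; 0.3 0 0 0 0 0 0; 0.3 0 0 0 0 0 0",
)

```text
t: 7.77
eef_pos: [0.5709, -0.1838, 0.2194]
tool_rot: [-0.001, 0.763, 0.646, -0.0]
contact_force: [-0.5, 0.8, -1.2]
gripper_width: 0.576
```

```bash
python3 - <<'E'
from h import *
go([.571,-.1865,.22],-9.7)
A=[]
for n,(r0,r1,c0,c1) in {"top":(170,260,300,420),"side":(180,280,200,320)}.items():
    a=np.mean([cam(n)["img"].astype(float) for _ in range(4)],0).astype(np.uint8)
    A.append(cv2.resize(a[r0:r1,c0:c1],(480,int((r1-r0)*4)),interpolation=cv2.INTER_CUBIC)[:300 if n=="top" else 400])
A=[cv2.resize(x,(400,x.shape[0])) for x in A]; H=max(x.shape[0] for x in A)
cv2.imwrite("pics/over.png",np.hstack([cv2.copyMakeBorder(x,0,H-x.shape[0],0,0,cv2.BORDER_CONSTANT) for x in A])[:,:,::-1])
E
```

```text
t7.77 tcp [ 0.5709 -0.1838  0.2194] F [-0.5  0.8 -1.2] w 0.576 | shift_cm(now) [-0.26  0.05 -0.06] shift_cm(after turn) [-0.26  0.05 -0.06] turn [-0.07 -0.05  0.16]
```

View pics/over.png

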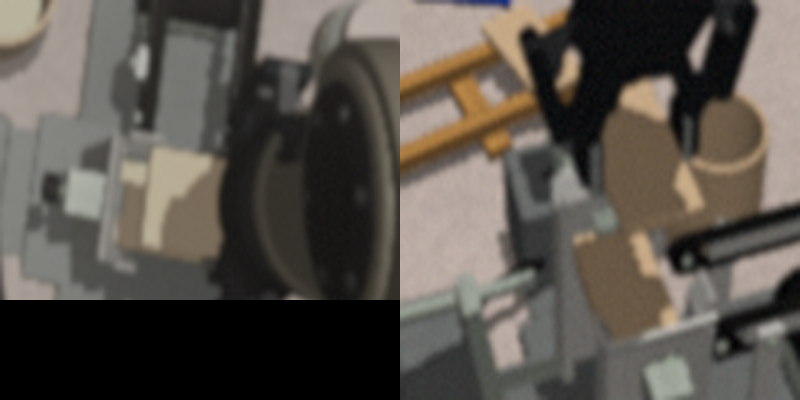

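```bash
python3 - <<'E'
from h import *
c=cam("top"); F=np.array([.571,-.1865]); a=np.deg2rad(-9.7); R=np.array([[np.cos(a),-np.sin(a)],[np.sin(a),np.cos(a)]])
P=ray(c,np.array([(150,148),(142,248)])/[400/120,4]+[299.7,169.6],.2425)[:,:2]
print("held tile +y corners, feeder mm",((P-F)@R*1000).round(1))
E
```

```text
held tile +y corners, feeder mm [[ 24.4  53.4]
 [-25.6  51.4]]
```

move_arm(
  commands="0.3 -0.25 0.05 0 0 0 0.15; 0.3 0 0 1.5 0 0 0; 0.3 0 0 2 0 0 0; 0.3 0 0 1.5 0 0 0; 0.3 0 0 1 0 0 0; 0.3 0 0 0.5 0 0 0; 0.3 0 0 0.5 0 0 0; 0.3 0 0 0.5 0 0 0; 0.3 0 0 0 0 0 0; 0.3 0 0 0 0 0 0",
)

```text
t: 9.05
eef_pos: [0.5716, -0.1883, 0.1454]
tool_rot: [0.0, 0.765, 0.644, 0.0]
contact_force: [0.5, -0.2, -0.8]
gripper_width: 0.572
```

```bash
python3 -c "
from h import *
go([.571,-.1865,.128],-9.7)"
```

```text
t9.05 tcp [ 0.5716 -0.1883  0.1454] F [ 0.5 -0.2 -0.8] w 0.572 | shift_cm(now) [ 0.17 -0.09  1.74] shift_cm(after turn) [ 0.17 -0.09  1.74] turn [ 0.04  0.   -0.13]
```

move_arm(
  commands="0.3 0.12 -0.05 0.3 0 0 0; 0.3 0 0 0.3 0 0 0; 0.3 0 0 0.3 0 0 0; 0.3 0 0 0.3 0 0 0; 0.3 0 0 0.2 0 0 0; 0.3 0 0 0 0 0 0; 0.3 0 0 0 0 0 0",
)

```text
t: 9.63
eef_pos: [0.5718, -0.1869, 0.1323]
tool_rot: [0.001, 0.765, 0.644, 0.0]
contact_force: [-0.0, 1.1, 5.6]
gripper_width: 0.57
```

```bash
python3 -c "
from h import *
go([.571,-.1865,.128],-9.7)"
```

```text
t9.63 tcp [ 0.5718 -0.1869  0.1323] F [-0.   1.1  5.6] w 0.570 | shift_cm(now) [ 0.03 -0.09  0.43] shift_cm(after turn) [ 0.03 -0.08  0.43] turn [ 0.11  0.03 -0.12]
```

move_arm(
  commands="0.3 0 -0.05 0.1 0 0 0; 0.3 0 0 0.1 0 0 0; 0.3 0 0 0 0 0 0",
)

```text
t: 9.88
eef_pos: [0.5717, -0.187, 0.1307]
tool_rot: [0.001, 0.765, 0.644, 0.001]
contact_force: [-1.6, -0.0, 8.5]
gripper_width: 0.575
```

```bash
python3 - <<'E'
from h import *
go([.571,-.1865,.128],-9.7)
A=[]
for n,(r0,r1,c0,c1) in {"top":(180,255,300,400),"side":(195,270,220,320)}.items():
    a=np.mean([cam(n)["img"].astype(float) for _ in range(4)],0).astype(np.uint8)
    A.append(cv2.resize(a[r0:r1,c0:c1],(400,300),interpolation=cv2.INTER_CUBIC))
cv2.imwrite("pics/in1.png",np.hstack(A)[:,:,::-1])
E
```

```text
t9.88 tcp [ 0.5717 -0.187   0.1307] F [-1.6 -0.   8.5] w 0.575 | shift_cm(now) [ 0.04 -0.08  0.27] shift_cm(after turn) [ 0.04 -0.08  0.27] turn [ 0.17  0.04 -0.12]
```

View pics/in1.png

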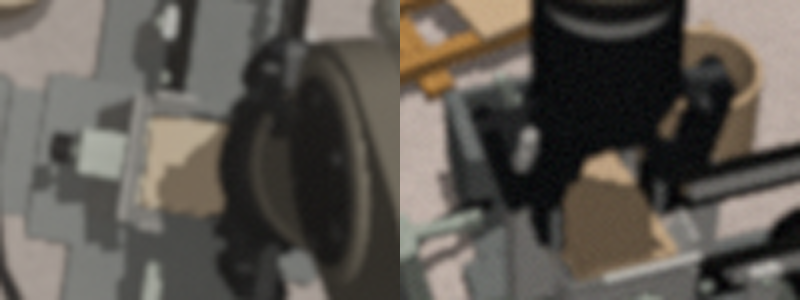

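Both views show the tile level inside the well, resting on the bevels. I'll release it, rise, and shut the fingers for the press.

move_arm(
  commands="0.7 0 0 0 0 0 0; 0.7 0 0 0 0 0 0; 0.7 0 0 0 0 0 0; 0.7 0 0 -1 0 0 0; 0.7 0 0 -2 0 0 0; 0.7 0 0 -2.5 0 0 0; 0.3 0 0 -0.5 0 0 0; 0 0 0 0 0 0 0; 0 0 0 0 0 0 0; 0 0 0 0 0 0 0; 0 0 0 0 0 0 0; 0 0 0 0 0 0 0",
)

```text
t: 11.28
eef_pos: [0.5699, -0.1868, 0.188]
tool_rot: [-0.001, 0.765, 0.644, -0.0]
contact_force: [-0.4, -0.2, 0.5]
gripper_width: 0.003
```

```bash
python3 -c "
from h import *
go([.571,-.1865,.15],-9.7)"
```

```text
t11.28 tcp [ 0.5699 -0.1868  0.188 ] F [-0.4 -0.2  0.5] w 0.003 | shift_cm(now) [0.05 0.11 3.8 ] shift_cm(after turn) [0.05 0.11 3.8 ] turn [-0.11 -0.02 -0.13]
```

move_arm(
  commands="0 0.05 0.1 1 0 0 0; 0 0 0 1.5 0 0 0; 0 0 0 0.8 0 0 0; 0 0 0 0.3 0 0 0; 0 0 0 0.3 0 0 0; 0 0 0 0.3 0 0 0; 0 0 0 0.3 0 0 0; 0 0 0 0.2 0 0 0; 0 0 0 0.2 0 0 0; 0 0 0 0 0 0 0; 0 0 0 0 0 0 0",
)

```text
t: 12.2
eef_pos: [0.5713, -0.1863, 0.1405]
tool_rot: [-0.0, 0.765, 0.644, -0.0]
contact_force: [-5.0, 1.7, 8.8]
gripper_width: -0.003
```

move_arm(
  commands="0 0 0 0.2 0 0 0; 0 0 0 0.2 0 0 0; 0 0 0 0.2 0 0 0; 0 0 0 0.2 0 0 0; 0 0 0 0.2 0 0 0; 0 0 0 0.1 0 0 0; 0 0 0 0.1 0 0 0; 0 0 0 0 0 0 0; 0 0 0 0 0 0 0",
)

```text
t: 12.95
eef_pos: [0.5713, -0.1862, 0.1293]
tool_rot: [-0.0, 0.765, 0.644, -0.0]
contact_force: [-6.1, 2.4, 13.7]
gripper_width: -0.002
```

move_arm(
  commands="0 0 0 0.2 0 0 0; 0 0 0 0.2 0 0 0; 0 0 0 0 0 0 0; 0 0 0 0 0 0 0",
)

```text
t: 13.28
eef_pos: [0.5721, -0.1862, 0.1243]
tool_rot: [0.0, 0.765, 0.644, 0.0]
contact_force: [-0.6, 1.9, 5.0]
gripper_width: -0.0
```

The force fell from 13.7 to 5 N, which is the spring alone, so the catches have snapped. I'll rise and go for the second tile.

move_arm(
  commands="0 0 0 -0.5 0 0 0; 0 0 0 -1.5 0 0 0; 0 0 0 -3 0 0 0; 0.3 0 0 -3 0 0 0; 0.8 0 0 -2 0 0 0; 0.8 0 0 0 0 0 0; 0.8 0 0 0 0 0 0; 0.8 0 0 0 0 0 0",
)

```text
t: 13.95
eef_pos: [0.5707, -0.1869, 0.223]
tool_rot: [-0.001, 0.765, 0.644, -0.001]
contact_force: [0.2, 0.3, -0.7]
gripper_width: 0.707
```

```bash
python3 - <<'E'
from h import *
go([.648,.1305,.12],6.5)
a=np.mean([cam("side")["img"].astype(float) for _ in range(4)],0).astype(np.uint8)[195:275,215:320]
cv2.imwrite("pics/side1.png",cv2.resize(a,None,fx=5,fy=5,interpolation=cv2.INTER_CUBIC)[:,:,::-1])
E
```

```text
t13.95 tcp [ 0.5707 -0.1869  0.223 ] F [ 0.2  0.3 -0.7] w 0.707 | shift_cm(now) [32.6   2.2  10.29] shift_cm(after turn) [30.66 11.27 10.3 ] turn [ -0.11  -0.   -16.36]
```

View pics/side1.png

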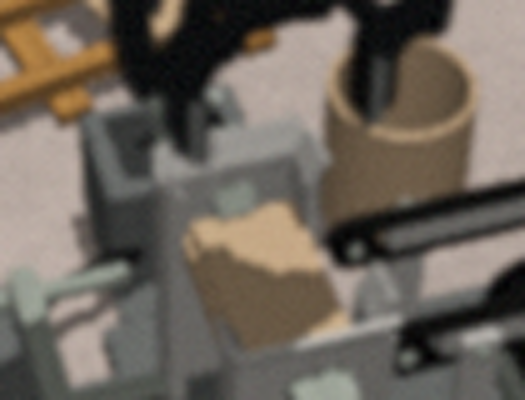

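The pile top is back at its original place, with corners about (252,242) and (273,235) against (252,240) and (272,235) before, and the catch is out. Now the far tile.

move_arm(
  commands="0.8 0 0 0 0 0 -5.5; 0.8 0 0 0 0 0 -5.5; 0.8 0 0 0 0 0 -5.4; 0.8 1.5 0.55 0 0 0 0; 0.8 3 1.1 0 0 0 0; 0.8 3.6 1.3 0 0 0 0; 0.8 3.6 1.3 0 0 0 0; 0.8 3.6 1.3 0 0 0 0; 0.8 3.6 1.3 0 0 0 0; 0.8 3.6 1.3 1 0 0 0; 0.8 3.6 1.3 2 0 0 0; 0.8 3 1.1 3 0 0 0",
)

```text
t: 15.15
eef_pos: [0.6439, 0.1156, 0.1674]
tool_rot: [0.001, 0.665, 0.747, 0.002]
contact_force: [1.3, -0.4, 0.1]
gripper_width: 0.803
```

move_arm(
  commands="0.8 1.5 0.7 3 0 0 0; 0.8 0 0 1.3 0 0 0; 0.8 0 0 0 0 0 0; 0.8 0 0 0 0 0 0; 0.8 0 0 0 0 0 0; 0.8 0 0 0 0 0 0",
)

```text
t: 15.65
eef_pos: [0.6489, 0.1259, 0.125]
tool_rot: [0.001, 0.666, 0.746, 0.001]
contact_force: [-0.2, 0.6, -1.2]
gripper_width: 0.801
```

```bash
python3 -c "
from h import *
go([.648,.1305,.014],6.5)"
```

```text
t15.65 tcp [0.6489 0.1259 0.125 ] F [-0.2  0.6 -1.2] w 0.801 | shift_cm(now) [ 0.47 -0.07 11.1 ] shift_cm(after turn) [ 0.47 -0.04 11.1 ] turn [ 0.15  0.03 -0.07]
```

move_arm(
  commands="0.8 0.45 -0.05 2 0 0 0; 0.8 0 0 2.5 0 0 0; 0.8 0 0 2.5 0 0 0; 0.8 0 0 2 0 0 0; 0.8 0 0 1.3 0 0 0; 0.8 0 0 0.7 0 0 0; 0.8 0 0 0 0 0 0; 0.6 0 0 0 0 0 0; 0.5 0 0 0 0 0 0; 0.4 0 0 0 0 0 0; 0.3 0 0 0 0 0 0; 0.3 0 0 0 0 0 0",
  force=40,
)

```text
t: 16.65
eef_pos: [0.6479, 0.1321, 0.015]
tool_rot: [0.001, 0.666, 0.746, 0.001]
contact_force: [-0.1, -1.3, 6.5]
gripper_width: 0.577
```

move_arm(
  commands="0.3 0 0 0 0 0 0; 0.3 0 0 -1 0 0 0; 0.3 0 0 -2 0 0 0; 0.3 0 0 -2.5 0 0 0; 0.3 0 0 -3 0 0 0; 0.3 0 0 -3 0 0 0; 0.3 0 0 -3 0 0 0; 0.3 0 0 -3 0 0 0; 0.3 0 0 -2.5 0 0 0; 0.3 0 0 0 0 0 0; 0.3 0 0 0 0 0 0; 0.3 0 0 0 0 0 0",
)

```text
t: 17.65
eef_pos: [0.6461, 0.1314, 0.2128]
tool_rot: [-0.0, 0.665, 0.746, -0.001]
contact_force: [-0.2, 0.0, -0.9]
gripper_width: 0.574
```

```bash
python3 -c "
from h import *
go([.571,-.1865,.22],-9.7)"
```

```text
t17.65 tcp [0.6461 0.1314 0.2128] F [-0.2  0.  -0.9] w 0.574 | shift_cm(now) [-30.72 -11.09  -0.69] shift_cm(after turn) [-32.6   -2.04  -0.72] turn [-0.05  0.04 16.26]
```

move_arm(
  commands="0.3 0 0 -0.7 0 0 5.4; 0.3 0 0 0 0 0 5.4; 0.3 0 0 0 0 0 5.4; 0.3 -1.6 -0.1 0 0 0 0; 0.3 -3 -0.2 0 0 0 0; 0.3 -3.5 -0.2 0 0 0 0; 0.3 -3.5 -0.2 0 0 0 0; 0.3 -3.5 -0.2 0 0 0 0; 0.3 -3.5 -0.3 0 0 0 0; 0.3 -3.5 -0.3 0 0 0 0; 0.3 -3.5 -0.2 0 0 0 0; 0.3 -3.5 -0.2 0 0 0 0",
)

```text
t: 18.65
eef_pos: [0.5773, -0.1535, 0.2185]
tool_rot: [-0.001, 0.764, 0.645, -0.001]
contact_force: [0.0, -0.6, -0.7]
gripper_width: 0.578
```

move_arm(
  commands="0.3 -2 -0.1 0 0 0 0; 0.3 -1.4 0 0 0 0 0; 0.3 0 0 0 0 0 0; 0.3 0 0 0 0 0 0; 0.3 0 0 0 0 0 0; 0.3 0 0 0 0 0 0",
)

```text
t: 19.15
eef_pos: [0.5731, -0.1826, 0.2201]
tool_rot: [-0.0, 0.763, 0.647, 0.0]
contact_force: [-0.1, -0.0, -0.7]
gripper_width: 0.574
```

```bash
python3 - <<'E'
from h import *
go([.571,-.1865,.22],-9.7)
a=np.mean([cam("top")["img"].astype(float) for _ in range(4)],0).astype(np.uint8)
cv2.imwrite("pics/over2.png",cv2.resize(a[195:245,325:385],None,fx=8,fy=8,interpolation=cv2.INTER_CUBIC)[:,:,::-1])
E
```

```text
t19.15 tcp [ 0.5731 -0.1826  0.2201] F [-0.1 -0.  -0.7] w 0.574 | shift_cm(now) [-0.42 -0.14  0.01] shift_cm(after turn) [-0.42 -0.14  0.01] turn [-0.01 -0.07  0.27]
```

View pics/over2.png

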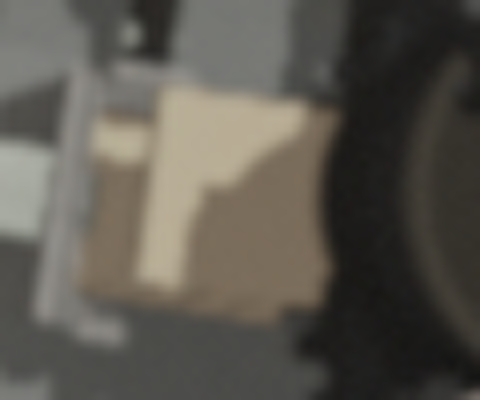

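The held tile's +y end runs from (163,90) to (137,285) in the crop.

```bash
python3 - <<'E'
from h import *
c=cam("top"); F=np.array([.571,-.1865]); a=np.deg2rad(-9.7); R=np.array([[np.cos(a),-np.sin(a)],[np.sin(a),np.cos(a)]])
P=ray(c,np.array([(163,90),(137,285)])/8+[324.56,194.56],.2425)[:,:2]
print("+y corners",((P-F)@R*1000).round(1)); print("TCP",((tool()[0][:2]-F)@R*1000).round(1)); go([.571,-.1865,.145],-9.7)
E
```

```text
+y corners [[ 26.   53.1]
 [-23.   53. ]]
TCP [1.4 2.3]
t19.40 tcp [ 0.5728 -0.1845  0.2203] F [ 0.  -0.6 -1.6] w 0.578 | shift_cm(now) [-0.23 -0.14  7.53] shift_cm(after turn) [-0.23 -0.14  7.53] turn [ 0.01 -0.01  0.13]
```

move_arm(
  commands="0.3 -0.25 -0.14 0 0 0 0.1; 0.3 0 0 1.5 0 0 0; 0.3 0 0 2 0 0 0; 0.3 0 0 1.5 0 0 0; 0.3 0 0 1 0 0 0; 0.3 0 0 0.5 0 0 0; 0.3 0 0 0.5 0 0 0; 0.3 0 0 0.5 0 0 0; 0.3 0 0 0 0 0 0; 0.3 0 0 0 0 0 0; 0.3 0 0 0 0 0 0",
)

```text
t: 20.32
eef_pos: [0.5712, -0.1876, 0.1458]
tool_rot: [0.0, 0.765, 0.645, 0.0]
contact_force: [-0.2, 0.3, -0.2]
gripper_width: 0.574
```

```bash
python3 -c "
from h import *
go([.571,-.1865,.128],-9.7)"
```

```text
t20.32 tcp [ 0.5712 -0.1876  0.1458] F [-0.2  0.3 -0.2] w 0.574 | shift_cm(now) [ 0.1  -0.04  1.78] shift_cm(after turn) [ 0.1  -0.04  1.78] turn [ 0.06  0.01 -0.04]
```

move_arm(
  commands="0.3 0.05 0 0.3 0 0 0; 0.3 0 0 0.3 0 0 0; 0.3 0 0 0.3 0 0 0; 0.3 0 0 0.3 0 0 0; 0.3 0 0 0.2 0 0 0; 0.3 0 0 0.1 0 0 0; 0.3 0 0 0.1 0 0 0; 0.3 0 0 0 0 0 0; 0.3 0 0 0 0 0 0",
)

```text
t: 21.07
eef_pos: [0.5717, -0.187, 0.1305]
tool_rot: [0.001, 0.764, 0.645, 0.0]
contact_force: [-1.2, 0.7, 7.6]
gripper_width: 0.576
```

Same as the first time. Release, rise, shut and press.

move_arm(
  commands="0.7 0 0 0 0 0 0; 0.7 0 0 0 0 0 0; 0.7 0 0 0 0 0 0; 0.7 0 0 -1 0 0 0; 0.7 0 0 -2 0 0 0; 0.7 0 0 -2.5 0 0 0; 0.3 0 0 -0.5 0 0 0; 0 0 0 0 0 0 0; 0 0 0 0 0 0 0; 0 0 0 0 0 0 0; 0 0 0 0 0 0 0; 0 0 0 0 0 0 0",
)

```text
t: 22.07
eef_pos: [0.5702, -0.1869, 0.1881]
tool_rot: [-0.001, 0.765, 0.645, -0.001]
contact_force: [-0.5, 0.1, -0.2]
gripper_width: 0.002
```

```bash
python3 -c "
from h import *
go([.571,-.1865,.15],-9.7)"
```

```text
t22.07 tcp [ 0.5702 -0.1869  0.1881] F [-0.5  0.1 -0.2] w 0.002 | shift_cm(now) [0.05 0.08 3.81] shift_cm(after turn) [0.05 0.07 3.81] turn [-0.11 -0.02 -0.03]
```

move_arm(
  commands="0 0.05 0.08 1 0 0 0; 0 0 0 1.5 0 0 0; 0 0 0 0.8 0 0 0; 0 0 0 0.3 0 0 0; 0 0 0 0.3 0 0 0; 0 0 0 0.3 0 0 0; 0 0 0 0.3 0 0 0; 0 0 0 0.2 0 0 0; 0 0 0 0.2 0 0 0; 0 0 0 0.2 0 0 0; 0 0 0 0.2 0 0 0; 0 0 0 0 0 0 0",
)

```text
t: 23.07
eef_pos: [0.5714, -0.1862, 0.137]
tool_rot: [-0.0, 0.765, 0.645, -0.0]
contact_force: [-5.4, 2.0, 12.2]
gripper_width: -0.001
```

move_arm(
  commands="0 0 0 0.2 0 0 0; 0 0 0 0.2 0 0 0; 0 0 0 0.2 0 0 0; 0 0 0 0.1 0 0 0; 0 0 0 0.1 0 0 0; 0 0 0 0 0 0 0; 0 0 0 0 0 0 0",
)

```text
t: 23.65
eef_pos: [0.5715, -0.1862, 0.1296]
tool_rot: [-0.0, 0.765, 0.645, -0.0]
contact_force: [-6.1, 2.0, 15.7]
gripper_width: -0.003
```

move_arm(
  commands="0 0 0 0.2 0 0 0; 0 0 0 0.2 0 0 0; 0 0 0 0.05 0 0 0; 0 0 0 0 0 0 0; 0 0 0 0 0 0 0",
)

```text
t: 24.07
eef_pos: [0.5724, -0.1862, 0.1243]
tool_rot: [0.0, 0.764, 0.645, 0.001]
contact_force: [-1.2, 1.2, 5.1]
gripper_width: -0.003
```

Snapped again. I'll rise, go to the -x side of the switch, and look at the pile.

move_arm(
  commands="0 0 0 -0.5 0 0 0; 0 0 0 -1.5 0 0 0; 0 0 0 -3 0 0 0; 0 0 0 -3 0 0 0; 0 0.5 -0.5 -2 0 0 0; 0 3 -0.8 0 0 0 0; 0 4 -1 0 0 0 0; 0 4 -1 0 0 0 0; 0 3 -0.5 0 0 0 0; 0 1 0 0 0 0 0; 0 0 0 0 0 0 0; 0 0 0 0 0 0 0",
)

```text
t: 25.07
eef_pos: [0.5604, -0.0282, 0.2235]
tool_rot: [0.0, 0.764, 0.645, -0.0]
contact_force: [-0.7, -0.7, 0.2]
gripper_width: -0.002
```

```bash
python3 - <<'E'
from h import *
a=np.deg2rad(-9.7); R=np.array([[np.cos(a),-np.sin(a)],[np.sin(a),np.cos(a)]])
p=np.array([.571,-.1865])+R@[-.040,.155]; print(p); go([*p,.098],-9.7)
A=[cv2.resize(np.mean([cam(n)["img"].astype(float) for _ in range(4)],0).astype(np.uint8)[r:r+75,k:k+100],(400,300),interpolation=cv2.INTER_CUBIC) for n,r,k in(("side",195,220),("top",190,300))]
cv2.imwrite("pics/pile2.png",np.hstack(A)[:,:,::-1])
E
```

```text
[ 0.55768772 -0.02697639]
t25.07 tcp [ 0.5604 -0.0282  0.2235] F [-0.7 -0.7  0.2] w -0.002 | shift_cm(now) [ 0.08 -0.28 12.55] shift_cm(after turn) [ 0.07 -0.29 12.55] turn [-0.02  0.05 -0.01]
```

View pics/pile2.png

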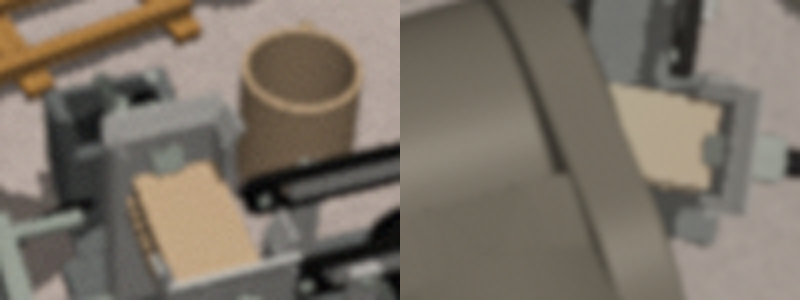

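The side view shows the pile under both catches with several tile edges visible, and the mug is in place. Next the switch.

move_arm(
  commands="0 0.1 -0.3 2 0 0 0; 0 0 0 3 0 0 0; 0 0 0 3 0 0 0; 0 0 0 2 0 0 0; 0 0 0 1.5 0 0 0; 0 0 0 1 0 0 0; 0 0 0 0 0 0 0; 0 0 0 0 0 0 0",
)

```text
t: 26.13
eef_pos: [0.5578, -0.026, 0.0988]
tool_rot: [-0.0, 0.765, 0.644, -0.0]
contact_force: [0.8, -0.3, -0.3]
gripper_width: 0.0
```

move_arm(
  commands="0 0 0.5 0 0 0 0; 0 0 0.5 0 0 0 0; 0 0 0.4 0 0 0 0; 0 0 0.4 0 0 0 0; 0 0 0.4 0 0 0 0; 0 0 0.4 0 0 0 0; 0 0 0 0 0 0 0; 0 0 0 0 0 0 0",
)

```text
t: 26.8
eef_pos: [0.5837, -0.0306, 0.0988]
tool_rot: [0.0, 0.765, 0.644, 0.0]
contact_force: [0.3, -0.1, -0.3]
gripper_width: -0.004
```

```bash
python3 - <<'E'
from h import *
e,_,o=tool(); a=np.deg2rad(-9.7); R=np.array([[np.cos(a),-np.sin(a)],[np.sin(a),np.cos(a)]])
print(e,((e[:2]-[.571,-.1865])@R*1000).round(1),o["contact_force"].round(1))
A=[cv2.resize(np.mean([cam(n)["img"].astype(float) for _ in range(4)],0).astype(np.uint8)[r:r+60,k:k+80],(400,300),interpolation=cv2.INTER_CUBIC) for n,r,k in(("side",200,210),("top",180,250))]
cv2.imwrite("pics/sw.png",np.hstack(A)[:,:,::-1])
E
```

```text
[ 0.58373295 -0.03058591  0.09878056] [-13.7 155.8] [ 0.3 -0.1 -0.3]
```

move_arm(
  commands="0 0 0.2 0 0 0 0; 0 0 0 0 0 0 0; 0 0 0 0 0 0 0",
)

```text
t: 27.45
eef_pos: [0.5854, -0.0308, 0.0987]
tool_rot: [0.0, 0.765, 0.645, 0.0]
contact_force: [-0.6, 0.6, -0.0]
gripper_width: 0.002
```

move_arm(
  commands="0 0 0.2 0 0 0 0; 0 0 0 0 0 0 0; 0 0 0 0 0 0 0",
)

```text
t: 27.7
eef_pos: [0.5874, -0.0311, 0.0987]
tool_rot: [0.0, 0.765, 0.645, 0.0]
contact_force: [-0.5, -0.2, 0.4]
gripper_width: -0.001
```

move_arm(
  commands="0 0 0.2 0 0 0 0; 0 0 0 0 0 0 0; 0 0 0 0 0 0 0",
)

```text
t: 27.95
eef_pos: [0.5893, -0.0314, 0.0987]
tool_rot: [0.0, 0.765, 0.645, 0.0]
contact_force: [0.5, -0.1, -0.3]
gripper_width: -0.002
```

move_arm(
  commands="0 0 0.2 0 0 0 0; 0 0 0 0 0 0 0; 0 0 0 0 0 0 0",
)

```text
t: 28.2
eef_pos: [0.591, -0.0317, 0.0986]
tool_rot: [-0.0, 0.765, 0.645, -0.0]
contact_force: [-0.0, 0.0, -0.5]
gripper_width: 0.0
```

move_arm(
  commands="0 0 0.2 0 0 0 0; 0 0 0 0 0 0 0; 0 0 0 0 0 0 0",
)

```text
t: 28.45
eef_pos: [0.5914, -0.0318, 0.0984]
tool_rot: [-0.001, 0.764, 0.645, -0.001]
contact_force: [-6.0, 0.3, 3.5]
gripper_width: 0.001
```

move_arm(
  commands="0 0 0.2 0 0 0 0; 0 0 0 0 0 0 0; 0 0 0 0 0 0 0",
)

```text
t: 28.7
eef_pos: [0.5918, -0.0318, 0.0982]
tool_rot: [-0.002, 0.764, 0.645, -0.003]
contact_force: [-11.1, 1.6, 7.7]
gripper_width: -0.001
```

There is a firm stop at 11 N, well above the 2 N to flip, so the bat should be against its "on" stop. I'll back off, retreat and check.

move_arm(
  commands="0 0 -0.8 0 0 0 0; 0 0 -1.5 0 0 0 0; 0 0 -1 -1 0 0 0; 0 0 0 -3 0 0 0; 0 0 0 -4 0 0 0; 0 0 0 -4 0 0 0; 0 2 -3 -2 0 0 0; 0 3 -3 0 0 0 0; 0 4 0 0 0 0 0; 0 4 0 0 0 0 0; 0 4 0 0 0 0 0; 0 4 0 0 0 0 0",
)

```text
t: 29.7
eef_pos: [0.5399, 0.1912, 0.2393]
tool_rot: [0.001, 0.765, 0.644, 0.001]
contact_force: [0.5, -0.4, 0.2]
gripper_width: -0.0
```

move_arm(
  commands="0 4 0 0 0 0 0; 0 4 0 0 0 0 0; 0 4 0 0 0 0 0; 0 3 0 0 0 0 0; 0 0 0 0 0 0 0; 0 0 0 0 0 0 0; 0 0 0 0 0 0 0",
)

```text
t: 30.28
eef_pos: [0.5651, 0.3368, 0.2384]
tool_rot: [0.0, 0.765, 0.644, -0.0]
contact_force: [0.3, -0.2, -0.2]
gripper_width: 0.001
```

```bash
python3 - <<'E'
from h import *
print(tool()[0])
g=lambda n:np.mean([cam(n)["img"].astype(float) for _ in range(4)],0).astype(np.uint8)
s=g("side"); t=g("top"); s0=cv2.imread("pics/side0.png")[:,:,::-1]; t0=cv2.imread("pics/top0.png")[:,:,::-1]
z=lambda a,r,k,h,w:cv2.resize(a[r:r+h,k:k+w],(390,292),interpolation=cv2.INTER_CUBIC)
cv2.imwrite("pics/final.png",np.vstack([np.hstack([z(s0,190,220,75,100),z(s,190,220,75,100)]),np.hstack([z(t0,185,265,100,134),z(t,185,265,100,134)])])[:,:,::-1])
a=np.deg2rad(-9.7); R=np.array([[np.cos(a),-np.sin(a)],[np.sin(a),np.cos(a)]])
for n in("side","top"):
    c=cam(n)
    for l,x in(("off",-.0103),("on",.0103)):
        print(n,l,proj(c,[*(np.array([.571,-.1865])+R@[x,.155]),.106]).round(1))
E
```

```text
[0.56505709 0.33682934 0.23841431]
side off [[245.  214.5]]
side on [[252.8 212.7]]
top off [[287.9 217.8]]
top on [[289.2 209.2]]
```

View pics/final.png

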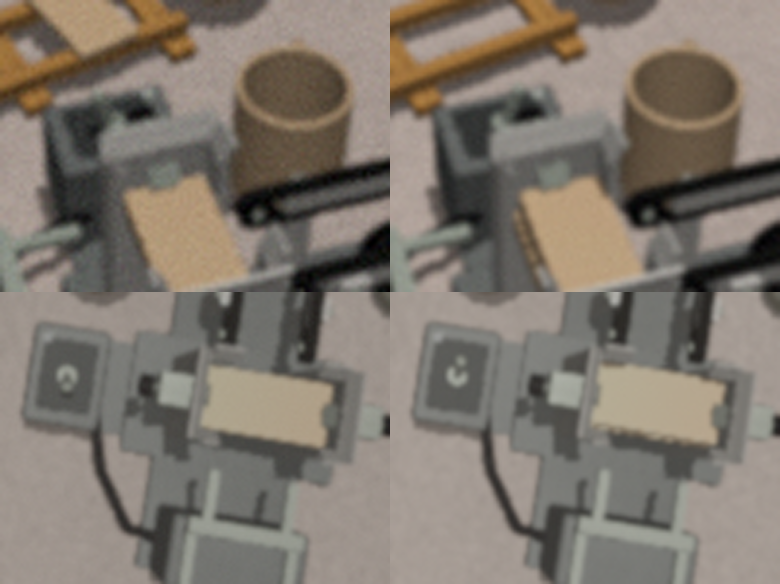

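The bat tip is now at (289,208) in the top view, as predicted for "on" (289.2, 209.2). The pile lies under both catches, the rack is empty and the mug hasn't moved. Handing in.

```bash
python3 -c "
from station import bot
print(bot.hand_in())"
```

```text
the job is handed in; nothing more can be done
None
```

Both bisque tiles are loaded in the feeder under the catches, and I then flipped the toggle to "on". I handed in at about 31 s of the 72 s allowed.

- **Tiles:** Each tile was set on the bevels and pressed with the shut fingers until its top was about 5.7 mm below the catch line. Both times the force rose to about 14–16 N, then fell to about 5 N as the catches snapped out. The final pictures show the pile back at its original height with both catches out and the rack empty. I judged the count of four from the two presses and the visible tile edges, because the platform travel can't be read directly.
- **Switch:** The push ended at a firm stop, about 11 N at my last step. I felt no separate snap before it. The last top view puts the bat tip at pixel (289, 208), and the predicted "on" position is (289.2, 209.2).
- **Bystanders:** The final picture shows the mug where it was. The jar and bowl were at most partly in the last crops, so I did not check them closely, but the arm never worked near them except above the rack beside the bowl.

No check failed. The arm was parked clear of everything at hand-in.

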